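One turn of the bench press wheel

ROBOT

A 7-joint arm with a two-finger parallel gripper is mounted at the origin on the work surface. World frame = base frame: x ahead of the robot, y to its left, z up, the work surface at z = 0. Lengths are in m, angles in rad, forces in N, time in s.
With the tool pointing down it reaches from about 0.4 to 0.85 m from the base axis. Payload 10.4 kg.
Tool frame: the origin (TCP) lies at the very end of the fingers, on their centre line; the grasp point (between the pads) lies 19 mm behind it (r.pinch_z is the distance from the TCP to the grasp point, in m); z points along the fingers, y is the line along which they close (so a half turn about z gives the same grasp; the last joint's range is limited). The gripper opens to 87 mm and grips with 3 to 60 N. Pads are 19 mm wide; open, the fingers measure 117 mm over their backs; the gripper's body (75 mm by 190 mm) begins 51 mm behind the grasp point.
Start: joints at [-1.157, 0.332, -0.065, 1.46, 0.022, 1.35, -0.088], TCP at [0.264, 0.566, 0.223] pointing down, gripper open.
Joint ranges: [-2.6, 2.6], [-0.5, 2.12], [-1.47, 1.34], [0.16, 2.42], [-1.27, 4.41], [0.06, 2.06], [-2.6, 2.6]. Speed limits (rad/s): [2.22, 2.22, 2.79, 2.79, 3.14, 3.14, 3.14].

INTERFACE

Orientations are given as a unit quaternion [x, y, z, w].
In Python, from bench import sensors, vision, r gives the robot as it stands.
- The arm moves only by the shell command python3 -m crank 'ROWS' [OPENING] [FORCE]. ROWS is JSON, a list of rows, each a list of 2 entries, a list of its own where there are three numbers: the shift along the tool's x, y, z normalised to -1 to 1, where 1 is 3 cm, then the turn about the tool's z normalised to -1 to 1, where 1 is 8 degrees. A call has 1 to 12 rows; each row shifts and turns the commanded pose from where the row before left it, along the tool's axes as they then stand; what a row does not reach is not made up. A row lasts 1/8 s, in which the tool goes at most 62.5 mm and 10.7 degrees, less where a joint would pass 70% of its speed; a pose out of reach is approached as far as the arm can. A call with a number of a shift or a turn outside -1 to 1 is refused whole. A call with a gripper value outside its range is refused whole. OPENING is the opening, from 0 (shut) to 1 (fully open), set as the call begins (- or left out, the last holds). The fingers move at their own pace and stop on an object; FORCE is the grip in N (left out, the last holds). Time passes only in rows, so rows that do not move let the fingers close. It gives the time, the measured TCP pose, the force, the opening and the grip force at its end, in the units of the state.
- sensors.read_state(): the state, without advancing time (a new reading comes with each control period).
- vision.camera(name): name is "scene" or "top" or "wrist"; returns the picture (384x512x3 uint8, red, green, blue); there is no depth.
- vision.camera_model(name): a dict with "vertical_fov" (degrees; the focal length in pixels is half the picture's height over the tangent of half this angle, whatever the lens; pixels are square), "cx", "cy" (the principal point, pixels), "camera_from_world" (4x4, takes a point from world to camera coordinates); the wrist camera has in their place "hand_eye" (4x4, takes a point from camera to tool coordinates, whose origin is the TCP and whose axes are the flange's). Camera axes: x right, y down, z forward; pixel columns grow to the right and rows downward; lengths in m; the calibration is good to about 2 mm. The wrist camera is an equidistant fisheye: a pixel r from the principal point sees the ray r / f radians off the axis. A picture is of the moment at which its call begins: read the wrist's pose just before it. camera_model takes no time and is no camera call.
- r.close_job(): hands the job in; it is judged then, once.
The state is a dict: "time": time; "joint_positions": joint angles; "joint_vel": joint speeds; "joint_torque": joint torques, N m; "ee_pos": TCP position; "eef_rot": TCP orientation; "ft_force": force on the tool from outside, world axes, zero at the start; "torque": the same for the moment, N m; "width": finger opening in m; "grip_force": force on a finger pad.
Only numpy, scipy, OpenCV 4.12 (cv2) and the standard library are available. Lean on these libraries where they do the work, as an engineer would, in place of code of your own. Each camera call takes 0.05 s, during which the arm holds its last target. There are 200 camera calls.

TASK

Bring the plate of the bench press down by one turn of its screw: with a fingertip against the upright red handle, push the hand wheel clockwise (seen from above) through exactly one full turn, so that the handle is back where it started, then take the hand away. Only push, gently: do not grip the handle and do not lift the wheel, and leave everything else on the table where it is.

Things in the scene. Friction and masses are not known exactly. Their poses are not given: they have to be found in the camera images.
- wheel: Dark level hand wheel on top of a fixed bench press, 216 mm across, three spokes. Origin on its upright axis, under the hub, 174 mm above the table; rim and spokes 4 to 20 mm, hub up to 26 mm, brass screw in the hub up to 60 mm above it. Its x axis points along the spoke to the red handle, z up. It weighs about 1 kg and only rests on its drive, so it would come up if lifted.
- handle (a point): Upright red round handle, 24 mm in diameter, fixed on a spoke 80 mm from the wheel's axis. It rises from 194 mm to 256 mm above the table, the top 5 mm tapering; this point lies on its centre line at 224 mm. Free all round.
- spindle (a joint): Turn of the hand wheel in rad, growing clockwise seen from above. Starts anywhere from 0.3 to 6.0; range -8 to 20, no stop or mark at one turn. About 3 to 4 N at the handle turns it; it stays where it is left and does not spin on.
- spray_bottle: Clear spray bottle, 64 mm across, 190 mm high. A loose bystander; origin at the centre of its underside.
- glue_jar: Amber glue jar, 60 mm across, 75 mm high. A loose bystander; origin at the centre of its underside.
- thread_spool: Teal thread spool, 44 mm across, 50 mm high. A loose bystander; origin at the centre of its underside.
- ring_a: Gold ring, 38 mm across, 7 mm thick, lying flat. A loose bystander; origin at the centre of its underside.
- ring_b: Gold ring, 38 mm across, 7 mm thick, lying flat. A loose bystander; origin at the centre of its underside.
- mallet: Wooden mallet with a pale head, about 205 mm long, lying down, 56 mm high. A loose bystander; origin at the centre of its underside (of the handle; the head lies 90 mm along x).
- ring_box: Dark red open box of gold rings, 160 x 220 x 55 mm. A loose bystander; origin at the centre of its underside.

How it is judged:
On the way, in this order (a step that is already met when the one before it is completed fails the run):
1. the wheel has been pushed about half-way round (distance of handle from where it was at the start of the episode above 0.145 m).
2. the wheel has made one full clockwise turn (value of joint spindle between 6.3 and 12.6 rad and distance of handle from where it was at the start of the episode below 0.02 m), for 0.2 s.
At the end, for the whole second after the job is handed in: The wheel has turned clockwise through one whole turn, not none and not two, its handle at rest within 20 mm (about 14 degrees) of where it started; the wheel sits down on its drive (lifted less than 4 mm) and every loose bystander is within 15 mm of its start (all of step 2 and velocity of joint spindle between -0.05 and 0.05 rad/s and height (world z) of wheel below 0.178 m and distance of each of spray_bottle, glue_jar, thread_spool, ring_a, ring_b, mallet, ring_box from where it was at the start of the episode below 0.015 m); the robot touches nothing.
It fails at once if the wheel is lifted off its seat (more than 8 mm) (height (world z) of wheel above 0.182 m).
It fails at once if the wheel or its handle is gripped or shoved hard (more than 30 N between fingers and wheel) (contact force between the fingers and wheel above 30 N).
It fails at once if a bystander is lifted, carried or knocked away (more than 20 mm) (distance of any of spray_bottle, glue_jar, thread_spool, ring_a, ring_b, mallet, ring_box from where it was at the start of the episode above 0.02 m).
It also fails if it takes over 64 s, if anything falls off the work surface, if the arm or the gripper's body presses on something with over 40 N, if the wrist force passes 120 N, or if a joint passes its speed limit or range.

## Working session

There is one attempt and no reset: what is moved stays moved. The work goes in short steps, Python scripts to look and compute and a shell command to move; the robot and the scene stay as the last step left them, time stands still between calls to the robot, and variables do not carry over. Pictures are saved under pics/ and viewed, at most 10 in all, crops included, and the job is handed in when it is done.

```bash
ls; mkdir -p pics; python3 - <<'E'
from bench import sensors, vision, r
import cv2,numpy as np
s=sensors.read_state();print({k:np.round(v,3) for k,v in s.items()})
for n in("scene","top"):
    im=vision.camera(n);cv2.imwrite(f"pics/{n}0.png",im[...,::-1]);m=vision.camera_model(n);print(n,m)
    h=cv2.cvtColor(im,cv2.COLOR_RGB2HSV)
    k=(((h[...,0]<8)|(h[...,0]>172))&(h[...,1]>150)&(h[...,2]>90)).astype(np.uint8)
    c=cv2.connectedComponentsWithStats(k)
    for st,ce in zip(c[2][1:],c[3][1:]):
        if st[4]>15: print(st,ce)
a=np.hstack([cv2.imread("pics/scene0.png"),cv2.imread("pics/top0.png")])
cv2.imwrite("pics/both0.png",cv2.resize(a,(800,300),interpolation=cv2.INTER_AREA))
E
```

```text
pics
{'time': np.float64(0.0), 'joint_positions': array([-1.157,  0.333, -0.065,  1.461,  0.022,  1.35 , -0.089]), 'joint_vel': array([ 0.001,  0.   , -0.   , -0.   ,  0.   ,  0.001,  0.001]), 'joint_torque': array([-0.0000e+00, -6.2326e+01,  2.4000e-02, -3.8990e+01, -6.2000e-02,
        4.0000e-02,  0.0000e+00]), 'ee_pos': array([0.264, 0.566, 0.222]), 'eef_rot': array([ 0.217,  0.976, -0.001, -0.   ]), 'ft_force': array([ 1.34 ,  0.398, -0.893]), 'torque': array([-0.063, -0.036,  0.023]), 'grip_force': np.float64(0.0), 'width': np.float64(0.087)}
scene {'vertical_fov': 43.7352832241433, 'cx': 256.8678243448143, 'cy': 190.0387639371003, 'camera_from_world': array([[-0.34988532,  0.93664776, -0.01646904,  0.23768926],
       [ 0.71529362,  0.25576348, -0.65033843, -0.33023806],
       [-0.60492586, -0.23932407, -0.75946606,  1.98880454],
       [ 0.        ,  0.        ,  0.        ,  1.        ]])}
[ 96 134  69  58 570] [131.69473684 162.73508772]
[310 173   8  17 113] [313.02654867 180.38053097]
[212 265  44  47 643] [231.03576983 287.75894246]
[  18  333  112   51 2947] [ 73.37529691 366.14760774]
top {'vertical_fov': 49.45840225053355, 'cx': 252.79515623442353, 'cy': 188.88591388991884, 'camera_from_world': array([[ 0.01423317, -0.99987039,  0.00752421, -0.05987045],
       [-0.98972419, -0.0151587 , -0.14218385,  0.62183143],
       [ 0.14227947, -0.00542316, -0.98981167,  1.42259072],
       [ 0.        ,  0.        ,  0.        ,  1.        ]])}
[ 116    0  103   89 7332] [165.54337152  40.96890344]
[ 276    0  110   96 7336] [331.85387132  43.58369684]
[225 100  26   8  74] [235.54054054 101.47297297]
[224 107  27  24 123] [237.77235772 125.78861789]
[370 183  10   8  24] [373.33333333 184.95833333]
[185 189   7   8  47] [188.06382979 192.27659574]
[371 196   3  50  53] [371.0754717  221.86792453]
[416 218   1  24  24] [416.  229.5]
```

View pics/top0.png

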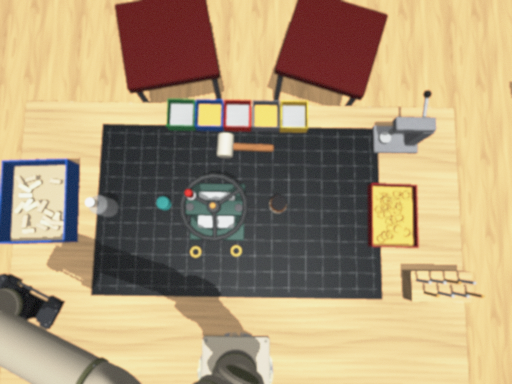

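View pics/scene0.png

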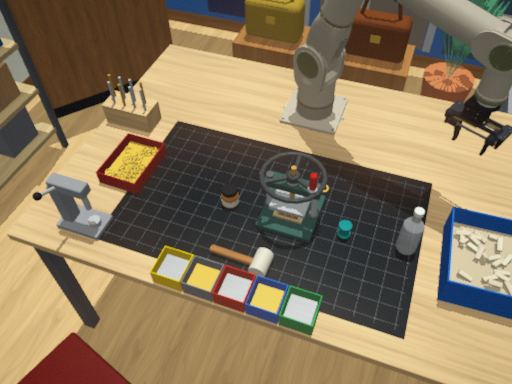

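The top view shows the wheel hub near (213,206), the red handle near (188,192), the teal spool at (163,203) and the bottle at about (100,205). In the scene view the handle is at (313,180) and the hub screw near (294,172). Next I'll triangulate the handle and find the axis.

```bash
cat > h.py <<'E'
from bench import sensors, vision, r
import cv2,numpy as np
def ray(n,u,v):
    m=vision.camera_model(n);f=192/np.tan(np.radians(m["vertical_fov"]/2))
    T=np.array(m["camera_from_world"]);R=T[:3,:3];o=-R.T@T[:3,3]
    return o,R.T@np.array([(u-m["cx"])/f,(v-m["cy"])/f,1])
def onz(n,u,v,z):
    o,d=ray(n,u,v);return o+d*(z-o[2])/d[2]
def blob(n,im,lo,hi,win):
    h=cv2.cvtColor(im,cv2.COLOR_RGB2HSV);h[...,0]=(h[...,0]+30)%180
    k=cv2.inRange(h,lo,hi);w=np.zeros_like(k);x0,y0,x1,y1=win;w[y0:y1,x0:x1]=k[y0:y1,x0:x1]
    c=cv2.connectedComponentsWithStats(w);i=1+np.argmax(c[2][1:,4]);return c[3][i],c[2][i]
E
python3 - <<'E'
from h import *
t=cv2.imread("pics/top0.png")[...,::-1].copy();s=cv2.imread("pics/scene0.png")[...,::-1].copy()
RED=((18,140,80),(38,255,255));BR=((38,90,90),(58,255,255))
W={"top":(170,170,255,245),"scene":(255,145,330,205)}
for n,im in(("top",t),("scene",s)):
    for nm,c in(("red",RED),("brass",BR)):
        ce,st=blob(n,im,*c,W[n]);print(n,nm,ce.round(1),st)
        # topmost point for scene
        if n=="scene": 
            z=.256 if nm=="red" else .234; print(" top@z",onz(n,ce[0],st[1]+2,z).round(4)); print(" mid@.224",onz(n,*ce,.224).round(4))
        else:
            for z in(.226,.234,.25): print(" ",z,onz(n,*ce,z).round(4))
# wheel rim from top: dark pixels -> ellipse
g=cv2.cvtColor(t,cv2.COLOR_RGB2HSV);print(g[206,181:248:2].tolist());
cv2.imwrite("pics/crops.png",np.hstack([cv2.resize(t[165:250,165:260],(400,360)),cv2.resize(s[145:235,245:345],(400,360))])[...,::-1])
E
```

```text
top red [187.9 192.4] [184 189   8   8  52]
  0.226 [0.5827 0.1495 0.226 ]
  0.234 [0.5817 0.1483 0.234 ]
  0.25 [0.5795 0.1459 0.25  ]
top brass [212.2 205.1] [209 202   7   7  36]
  0.226 [0.5447 0.0737 0.226 ]
  0.234 [0.5439 0.073  0.234 ]
  0.25 [0.5422 0.0715 0.25  ]
scene red [313.  180.4] [309 173   9  17 116]
 top@z [0.581  0.1441 0.256 ]
 mid@.224 [0.5734 0.1444 0.224 ]
scene brass [310.8 149.1] [276 145  54  14 384]
 top@z [0.4479 0.1001 0.234 ]
 mid@.224 [0.4469 0.1005 0.224 ]
[[98, 12, 85], [110, 10, 75], [90, 19, 79], [140, 6, 118], [120, 4, 121], [140, 6, 124], [90, 25, 114], [83, 67, 118], [82, 67, 118], [83, 68, 117], [83, 68, 120], [83, 67, 122], [83, 61, 112], [87, 26, 88], [16, 82, 146], [19, 136, 235], [20, 138, 238], [17, 118, 173], [0, 3, 100], [105, 13, 79], [83, 61, 104], [83, 69, 122], [82, 70, 121], [81, 72, 121], [82, 67, 122], [82, 65, 125], [81, 63, 121], [86, 18, 115], [130, 6, 122], [128, 8, 125], [98, 9, 113], [90, 9, 83], [102, 15, 86], [90, 8, 65]]
```

View pics/crops.png

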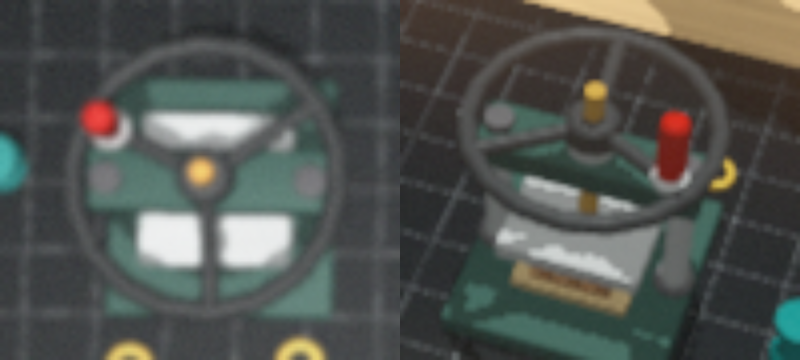

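```bash
cat >> h.py <<'E'
from scipy.spatial.transform import Rotation as Ro
C=np.array([.544,.0725]);A0=63.7
def P(a,rad=.084): return C+rad*np.array([np.cos(np.radians(a)),np.sin(np.radians(a))])
def units(dw,s): return Ro.from_quat(s["eef_rot"]).inv().apply(np.append(dw,0) if len(dw)==2 else dw)/.03
E
python3 - <<'E'
from h import *
print(onz("scene",293.8,165.5,.234))
s=sensors.read_state();p=P(A0+36);print(p,units(p-s["ee_pos"][:2],s))
E
python3 -m crank '[[[0,0,-0.9],0],[[0,0,-0.9],0],[[0,0,-0.9],0],[[0,0,0],0]]' 0 10
```

```text
[0.54295173 0.0739125  0.234     ]
[0.52984689 0.15529909] [-1.38122970e+01 -8.66043264e+00  1.20425086e-02]
time: 0.6
ee_pos: [0.2646, 0.567, 0.3055]
eef_rot: [0.217, 0.976, 0.002, 0.0]
ft_force: [-0.1, 0.2, 0.6]
width: 0.0551
grip_force: 0.0
```

```bash
python3 -m crank '[[[-0.86,-0.54,0],0],[[-0.86,-0.54,0],0],[[-0.86,-0.54,0],0],[[-0.86,-0.54,0],0],[[-0.86,-0.54,0],0],[[-0.86,-0.54,0],0],[[-0.86,-0.54,0],0],[[-0.86,-0.54,0],0],[[-0.86,-0.54,0],0],[[-0.86,-0.54,0],0],[[-0.86,-0.54,0],0],[[-0.86,-0.54,0],0]]'
python3 -m crank '[[[-0.86,-0.54,0],0],[[-0.86,-0.54,0],0],[[-0.86,-0.54,0],0],[[-0.86,-0.54,0],0],[[0,0,0],0],[[0,0,0],0]]'
python3 - <<'E'
from h import *
s=sensors.read_state();p=P(A0+36);print(p,units(np.append(p,.218)-s["ee_pos"],s),s["joint_positions"])
im=vision.camera("scene");cv2.imwrite("pics/s1.png",im[...,::-1])
E
```

```text
time: 2.1
ee_pos: [0.4628, 0.2581, 0.3023]
eef_rot: [0.217, 0.976, -0.001, -0.001]
ft_force: [0.8, 1.2, -0.2]
width: 0.0008
grip_force: 0.0
time: 2.85
ee_pos: [0.5282, 0.1575, 0.3027]
eef_rot: [0.216, 0.976, -0.0, -0.001]
ft_force: [0.7, 0.0, -0.7]
width: 0.0005
grip_force: 0.0
[0.52984689 0.15529909] [-0.08341215 -0.04051292  2.82362504] [-0.62669722  0.13313946  0.28518671  1.54344664 -0.0379372   1.47165639
  0.79442124]
```

View pics/s1.png

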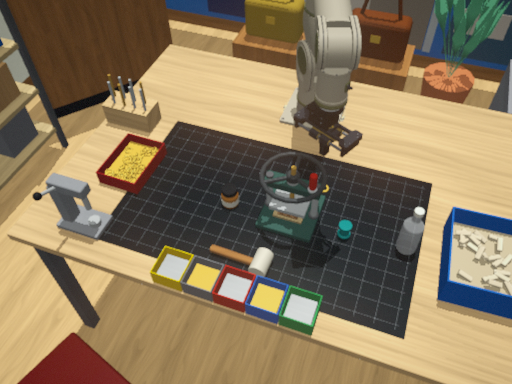

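The gripper is at (325,140), behind the handle at (313,182), with clear space below. I'll lower it.

```bash
python3 -m crank '[[[-0.05,-0.04,0.7],0],[[-0.03,0,0.7],0],[[0,0,0.7],0],[[0,0,0.7],0],[[0,0,0],0],[[0,0,0],0]]'
cat > wp.py <<'E'
import sys;from h import *
a,n,st=map(float,sys.argv[1:4]);s=sensors.read_state();q=s["ee_pos"][:2];print("tool angle",np.degrees(np.arctan2(*(q-C)[::-1]))%360,"rad",np.hypot(*(q-C)),"z",s["ee_pos"][2])
for i in range(int(n)):
    p=P(a-st*(i+1));print(i,units(p-q,s)[:2].round(2).tolist());q=p
E
python3 wp.py 99.7 12 8
```

```text
time: 3.65
ee_pos: [0.5305, 0.1554, 0.2204]
eef_rot: [0.216, 0.976, 0.0, 0.0]
ft_force: [0.2, -0.0, -0.1]
width: 0.0006
grip_force: 0.0
tool angle 99.21709329321159 rad 0.08399222278500783 z 0.22039893845354888
0 [-0.32, 0.19]
1 [-0.36, 0.15]
2 [-0.38, 0.1]
3 [-0.39, 0.05]
4 [-0.39, -0.01]
5 [-0.39, -0.06]
6 [-0.37, -0.12]
7 [-0.35, -0.17]
8 [-0.33, -0.21]
9 [-0.29, -0.26]
10 [-0.25, -0.3]
11 [-0.21, -0.33]
```

```bash
python3 -m crank '[[[-0.32,0.19,0],0],[[-0.36,0.15,0],0],[[-0.38,0.1,0],0],[[-0.39,0.05,0],0],[[-0.39,-0.01,0],0],[[-0.39,-0.06,0],0]]'
python3 wp.py 51.7 12 8
python3 - <<'E'
from h import *
im=vision.camera("top");cv2.imwrite("pics/t2.png",cv2.resize(im[130:280,130:330],(800,600))[...,::-1])
E
```

```text
time: 4.4
ee_pos: [0.5959, 0.137, 0.2186]
eef_rot: [0.217, 0.976, -0.001, -0.002]
ft_force: [-9.0, -1.8, -0.5]
width: 0.0006
grip_force: 3.4
tool angle 51.162017523499806 rad 0.08278013286245055 z 0.2186435189376576
0 [-0.36, -0.07]
1 [-0.35, -0.17]
2 [-0.33, -0.21]
3 [-0.29, -0.26]
4 [-0.26, -0.3]
5 [-0.21, -0.33]
6 [-0.16, -0.35]
7 [-0.11, -0.37]
8 [-0.06, -0.39]
9 [-0.01, -0.39]
10 [0.05, -0.39]
11 [0.1, -0.38]
```

View pics/t2.png

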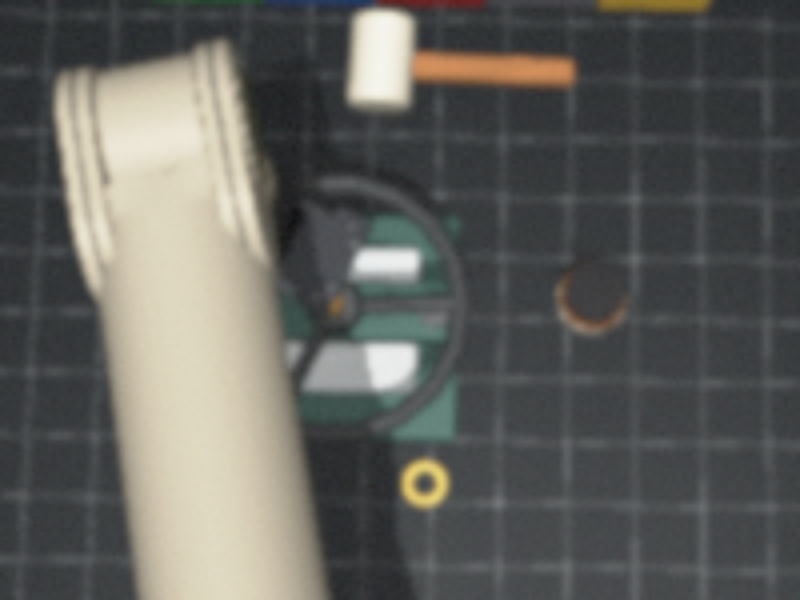

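The wheel is turning: one spoke now points right, from the hub at (338,305) towards (460,303), so the handle is near 30°. The push force is 9 N. I'll continue.

```bash
python3 -m crank '[[[-0.36,-0.11,0],0],[[-0.35,-0.17,0],0],[[-0.33,-0.21,0],0],[[-0.29,-0.26,0],0],[[-0.26,-0.3,0],0],[[-0.21,-0.33,0],0]]'
python3 wp.py 3.7 12 8
```

```text
time: 5.2
ee_pos: [0.6281, 0.0768, 0.2197]
eef_rot: [0.217, 0.976, 0.0, 0.0]
ft_force: [-0.9, 2.8, 1.3]
width: 0.0006
grip_force: 1.6
tool angle 2.9527082610780817 rad 0.08423486346901575 z 0.21969516530904332
0 [-0.14, -0.33]
1 [-0.11, -0.37]
2 [-0.06, -0.39]
3 [-0.0, -0.39]
4 [0.05, -0.39]
5 [0.1, -0.38]
6 [0.15, -0.36]
7 [0.2, -0.33]
8 [0.25, -0.3]
9 [0.29, -0.27]
10 [0.32, -0.22]
11 [0.35, -0.18]
```

```bash
python3 -m crank '[[[-0.15,-0.34,0],0],[[-0.11,-0.37,0],0],[[-0.06,-0.39,0],0],[[0,-0.39,0],0],[[0.05,-0.39,0],0],[[0.1,-0.38,0],0]]'
python3 wp.py -44.3 12 8
python3 - <<'E'
from h import *
im=vision.camera("scene");cv2.imwrite("pics/s3.png",cv2.resize(im[90:240,200:400],(800,600))[...,::-1])
print(sensors.read_state()["joint_positions"])
E
```

```text
time: 5.95
ee_pos: [0.6034, 0.0139, 0.2196]
eef_rot: [0.216, 0.976, 0.0, 0.0]
ft_force: [1.5, 4.5, 1.5]
width: 0.0007
grip_force: 2.0
tool angle 315.41726527149785 rad 0.08345443063637413 z 0.21962125126833637
0 [0.13, -0.35]
1 [0.2, -0.33]
2 [0.25, -0.3]
3 [0.29, -0.26]
4 [0.32, -0.22]
5 [0.35, -0.18]
6 [0.37, -0.13]
7 [0.38, -0.07]
8 [0.39, -0.02]
9 [0.39, 0.04]
10 [0.38, 0.09]
11 [0.36, 0.14]
[-0.39716325  0.28932026  0.37235844  1.5466629  -0.10666521  1.32535079
  1.11945743]
```

View pics/s3.png

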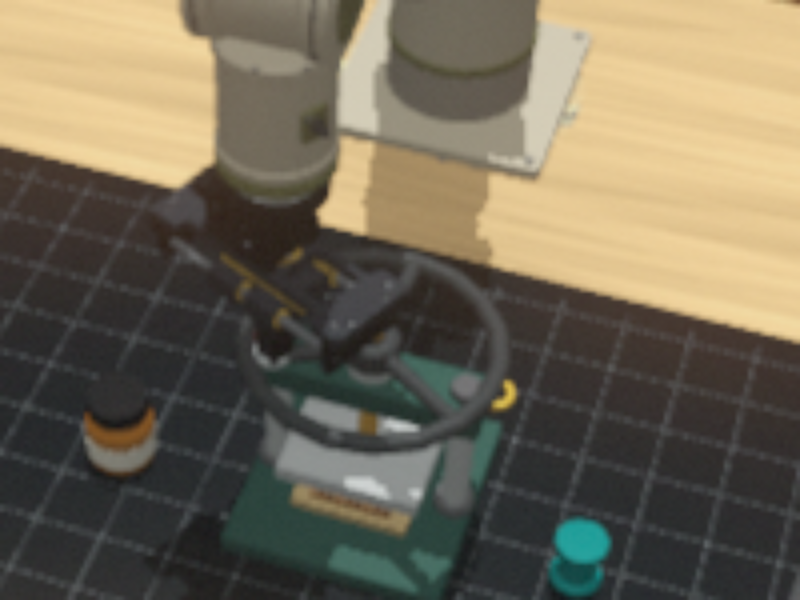

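The handle collar shows at (270,350) beside the fingertip, so the handle is moving with the push and the bystanders are undisturbed. I'll continue.

```bash
python3 -m crank '[[[0.14,-0.35,0],0],[[0.2,-0.33,0],0],[[0.25,-0.3,0],0],[[0.29,-0.26,0],0],[[0.32,-0.22,0],0],[[0.35,-0.18,0],0]]'
python3 wp.py -92.3 1 8
python3 -m crank '[[[0.37,-0.13,0],0],[[0.38,-0.07,0],0],[[0.39,-0.02,0],0],[[0.39,0.04,0],0],[[0.38,0.09,0],0],[[0.36,0.14,0],0]]'
python3 wp.py -140.3 12 8
```

```text
time: 6.75
ee_pos: [0.54, -0.0113, 0.2196]
eef_rot: [0.217, 0.976, -0.0, 0.0]
ft_force: [2.6, -0.6, 1.0]
width: 0.0005
grip_force: 1.3
tool angle 267.25861823710716 rad 0.0838680316989334 z 0.21955994364656292
0 [0.35, -0.12]
time: 7.5
ee_pos: [0.4792, 0.0191, 0.2197]
eef_rot: [0.217, 0.976, -0.0, 0.0]
ft_force: [4.3, -1.2, 0.5]
width: 0.0005
grip_force: 1.9
tool angle 219.47895452246402 rad 0.08393963459970635 z 0.2197033772284709
0 [0.33, 0.18]
1 [0.31, 0.24]
2 [0.28, 0.28]
3 [0.23, 0.31]
4 [0.19, 0.34]
5 [0.14, 0.37]
6 [0.09, 0.38]
7 [0.03, 0.39]
8 [-0.02, 0.39]
9 [-0.08, 0.38]
10 [-0.13, 0.37]
11 [-0.18, 0.35]
```

```bash
python3 -m crank '[[[0.34,0.19,0],0],[[0.31,0.24,0],0],[[0.28,0.28,0],0],[[0.23,0.31,0],0],[[0.19,0.34,0],0],[[0.14,0.37,0],0],[[0.09,0.38,0],0],[[0.03,0.39,0],0],[[-0.02,0.39,0],0],[[-0.08,0.38,0],0],[[-0.13,0.37,0],0],[[-0.18,0.35,0],0]]'
python3 wp.py -236.3 5 8
python3 - <<'E'
from h import *
im=vision.camera("scene");cv2.imwrite("pics/s4.png",cv2.resize(im[90:240,200:400],(800,600))[...,::-1])
E
```

```text
time: 9.0
ee_pos: [0.4977, 0.1434, 0.2192]
eef_rot: [0.217, 0.976, -0.0, -0.001]
ft_force: [-2.5, -3.4, 0.4]
width: 0.0004
grip_force: 1.5
tool angle 123.13160983522404 rad 0.08467984178865189 z 0.21922382295909604
0 [-0.23, 0.28]
1 [-0.27, 0.28]
2 [-0.3, 0.24]
3 [-0.34, 0.2]
4 [-0.36, 0.15]
```

View pics/s4.png

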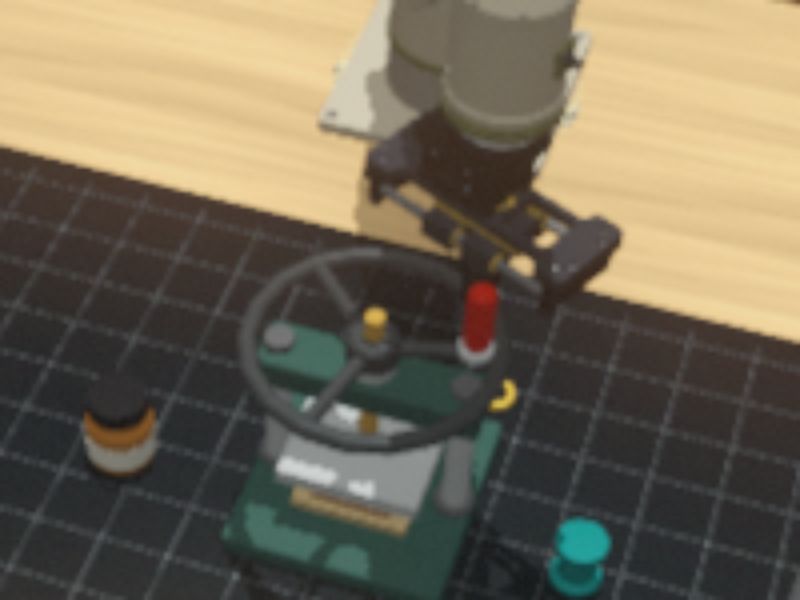

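The red handle is at (480,320) in the crop with the fingertip behind it. Its start position corresponds to about (452,362), so there is a little still to go.

```bash
python3 -m crank '[[[-0.23,0.28,0],0],[[-0.27,0.28,0],0],[[-0.3,0.24,0],0],[[0,0,0],0]]'
cat > meas.py <<'E'
from h import *
im=vision.camera("scene");ce,st=blob("scene",im,(18,140,80),(38,255,255),(255,145,345,205))
p=onz("scene",ce[0],st[1]+2,.256);v=p[:2]-C;print(ce,st,p,"angle",np.degrees(np.arctan2(v[1],v[0])),"rad",np.hypot(*v),"dist from start",np.hypot(*(p[:2]-[.581,.1441])))
E
python3 meas.py; python3 wp.py -260.3 4 5
```

```text
time: 9.55
ee_pos: [0.5308, 0.1548, 0.2195]
eef_rot: [0.217, 0.976, 0.0, 0.0]
ft_force: [-0.2, 0.9, -0.1]
width: 0.0006
grip_force: 0.0
[317.18548387 175.9516129 ] [313 168   9  18 124] [0.55747318 0.150287   0.256     ] angle 80.17351519670133 rad 0.07894519446473953 dist from start 0.02432673833857214
tool angle 99.43477767077664 rad 0.08324501640819698 z 0.21958264565326885
0 [-0.18, 0.14]
1 [-0.22, 0.11]
2 [-0.23, 0.09]
3 [-0.23, 0.07]
```

```bash
python3 -m crank '[[[-0.18,0.14,0],0],[[-0.22,0.11,0],0],[[-0.23,0.09,0],0],[[-0.1,0.03,0],0],[[0,0,0],0],[[0,0,0],0]]'
python3 meas.py; python3 wp.py -277 2 3
```

```text
time: 10.35
ee_pos: [0.5545, 0.1553, 0.2198]
eef_rot: [0.217, 0.976, 0.0, 0.0]
ft_force: [1.3, -0.0, 0.0]
width: 0.0003
grip_force: 0.0
[313.55645161 179.84677419] [310 172   9  18 124] [0.57658849 0.14462597 0.256     ] angle 65.68524325712289 rad 0.07914647584660522 dist from start 0.004442755145839238
tool angle 82.80756431173735 rad 0.08345643723507974 z 0.21980114726956396
0 [-0.13, 0.06]
1 [-0.14, 0.03]
```

```bash
python3 -m crank '[[[-0.1,0.03,0],0],[[0,0,0],0],[[0,0,0],0],[[0.3,-0.1,0],0],[[0.4,-0.1,0],0],[[0,0,-0.7],0],[[0,0,-0.9],0],[[0,0,-0.9],0],[[0.6,0.3,-0.5],0],[[0.8,0.5,0],0],[[0.8,0.5,0],0],[[0.8,0.5,0],0]]'
python3 -m crank '[[[0.8,0.5,0],0],[[0.8,0.5,0],0],[[0.8,0.5,0],0],[[0.8,0.5,0],0],[[0,0,0],0],[[0,0,0],0],[[0,0,0],0],[[0,0,0],0]]'
python3 meas.py
python3 - <<'E'
from h import *
im=vision.camera("top");cv2.imwrite("pics/t5.png",im[...,::-1])
print(blob("top",im,(18,140,80),(38,255,255),(170,170,255,245)))
E
```

```text
time: 11.9
ee_pos: [0.4758, 0.2461, 0.3098]
eef_rot: [0.216, 0.976, 0.0, 0.0]
ft_force: [0.3, 0.5, 0.1]
width: 0.0004
grip_force: 0.0
time: 12.9
ee_pos: [0.4158, 0.3396, 0.3096]
eef_rot: [0.217, 0.976, 0.0, 0.0]
ft_force: [0.1, 0.8, -0.2]
width: -0.0
grip_force: 0.0
[313.25203252 180.17073171] [310 172   9  18 123] [0.57688924 0.14378225 0.256     ] angle 65.23166064957671 rad 0.07850388904985599 dist from start 0.0041230270471275645
(array([187.8490566 , 192.47169811]), array([184, 189,   8,   8,  53], dtype=int32))
```

View pics/t5.png

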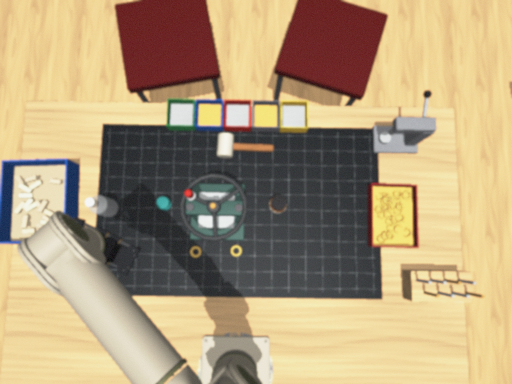

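The handle is back at (187.8,192.5), against (187.9,192.4) at the start. The bottle, spool, jar, rings and mallet are where they were, and the hand is clear.

```bash
python3 -c "
from bench import r
print(r.close_job())"
```

```text
the job is handed in; nothing more can be done
None
```

The wheel was pushed clockwise through one full turn; the cameras put the handle within about 4 mm of where it started, the bystanders look unmoved, the hand is clear, and the job is handed in (no verdict was shown).

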